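# Pop the tea-bag tin out of its spring dock and stop it with the other finger

### The job

The tea-bag tin is latched in its spring dock on the tea table: with one finger press the dock's long side key all the way down and keep it down, and have your other finger waiting on the track so that the tin that pops out is stopped against it while still wholly on the track. Only touch the tin, do not grip or lift it, and leave the crockery and everything else on the table alone. Finish while holding it so: key fully down, tin standing still against the finger.

Things in the scene. Friction and masses are not known exactly. Their poses are not given: they have to be found in the camera images.
- dock: Spring dock fixed to the table. Origin on the table top under the track's centre line; x along the track, the way the tin is pushed out; z up; y left of that, the key being on the -y side. Base x -95 to 60, y -90 to 36 mm. Track floor 8 mm above the table, x -56 to 55, open at +x, between rails 64 mm apart, tops 20 mm above the table. Rear wooden spring block x -95 to -62, 55 mm high.
- tin_center (a point): Centre of the loose lidded steel tea-bag tin, 44 mm (dock x) by 60 mm (dock y) by 52 mm high, about 0.14 kg. At the start at dock x = -32 mm, y = 0, 34 mm above the table: front face at dock x = -10 mm, top 60 mm above the table. Wholly on the track while its centre is at dock x below 33 mm.
- key_top (a point): Centre of the top of the long black key, 66 mm (dock x) by 34 mm (dock y), at dock x = 27, y = -68 mm; 40 mm above the table when up, 31 mm when fully down; moves with the key. The wooden block around it is 26 mm high.
- key (a joint): How far the key is pressed straight down, m: 0 up, 0.009 fully down. Takes about 5 to 10 N; springs back when let go. It carries the catch that holds the tin, see point catch.
- pusher_face (a point): Centre of the front of the steel spring pusher plate behind the tin, 30 mm above the table, at dock x = -55 mm at the start. Once the catch is down it drives the tin along +x at about 30 to 70 mm/s, and keeps pushing with 2 to 4 N on whatever stops the tin. Unstopped it travels 100 mm and drives the tin over the open end of the track.
- catch (a point): Top of the small steel catch in front of the tin, on the centre line, dock x -10 to -4 mm, 14 mm wide, top 16 mm above the table. It moves with the key: pressed 8 mm or more it is below the track floor and frees the tin; when the key is let go it rises again, under the tin if that is above it.
- track_end (a point): Centre of the open end of the track, on its floor (dock x = 55 mm, 8 mm above the table).
- jug: Small white ceramic milk jug, 74 mm across, 78 mm high, with a side handle, standing beyond the open end of the track. Origin at the centre of its underside. Leave alone.
- cups: Stack of four nested white plastic cups, 76 mm across, 115 mm high, behind the rear block. Origin at the centre of the underside. Leave alone.
- bowl: Round steel sugar bowl with a lid, 90 mm across, 88 mm high, on the key's side of the dock. Origin at the centre of its underside. Leave alone.
- mug: White ceramic mug, 80 mm across, 90 mm high, on the side of the dock away from the key. Origin at the centre of its underside. Leave alone.
- spoon: Steel spoon, 140 mm long, lying on the table on the side of the dock away from the key. Leave alone.
- flask: Tall chrome flask with a black press-dispenser top, 128 mm across, 307 mm high, at the robot's left side of the table. Origin at the centre of its underside. Leave alone.
Mind the look-alikes: they are no part of the job. What is shaped like the part that bears tin_center but purple, red or turquoise is not meant.

How it is judged (in metres and radians):
On the way, in this order (a step that is already met when the one before it is completed fails the run):
1. the key is pressed while the tin is still in its place (value of joint key above 0.003 m and x of tin_center in the frame of dock below -0.025 m).
2. the tin has popped out past the catch and runs against a finger, key still down (value of joint key above 0.007 m and x of tin_center in the frame of dock above -0.025 m and contact force between the fingers and tin above 0.4 N), for 0.2 s.
At the end, for the whole second after the job is handed in: The key is held down by a finger (at least 7 of its 9 mm), and the tin has popped out by at least 7 mm, is wholly on the track (centre at dock x -25 to 35 mm), upright within 7 degrees, not lifted by more than 5 mm, at rest, and pressing on a finger with more than 0.4 N (all of step 2 and contact force between the fingers and key above 1 N and x of tin_center in the frame of dock below 0.035 m and height (world z) of tin_center below 0.039 m and angle between tin_center's own z axis and vertical below 0.12 rad and linear speed of tin below 0.01 m/s); the arm keeps its last pose, push and grip.
It fails at once if the tin is lifted (height (world z) of tin_center above 0.046 m).
It fails at once if the tin slides off the end of the track (x of tin_center in the frame of dock above 0.04 m).
It fails at once if a bystander on the table is moved by more than 15 mm (distance of any of jug, cups, bowl, mug, spoon, flask from where it was at the start of the episode above 0.015 m).
It fails at once if a bystander is tipped (angle between any of jug, cups, bowl, mug, flask's own z axis and vertical above 0.35 rad).
It also fails if it takes over 29 s, if anything falls off the work surface, if the arm or the gripper's body presses on something with over 40 N, if the wrist force passes 120 N, or if a joint passes its speed limit or range.

### The arm

A 6-joint arm with a two-finger parallel gripper is mounted at the origin on the work surface. World frame = base frame: x ahead of the robot, y to its left, z up, the work surface at z = 0. Lengths are in mm, angles in rad, forces in N, time in s.
With the tool pointing down it reaches from about 275 to 750 mm from the base axis. Payload 10.2 kg.
Tool frame: the origin (TCP) lies between the finger pads; the fingertips stand 11 mm ahead of it and the grasp point (between the pads) lies 8 mm behind it; z points along the fingers, y is the line along which they close (so a half turn about z gives the same grasp; the last joint's range is limited). The gripper opens to 85 mm and grips with 20 to 120 N. Pads are 22 mm wide; open, the fingers measure 114 mm over their backs; the gripper's body (76 mm by 85 mm) begins 54 mm behind the grasp point. The pads swing forward as they close: fully open they stand 13 mm farther back than shut.
Start: joints at [-1.473, 0.313, 1.498, -0, 1.331, -0.223], TCP at [165.533, -498.227, 242.294] pointing down, gripper open.
Joint ranges: [-2.94, 2.94], [-0.97, 2.17], [0.19, 2.56], [-1.23, 4.37], [0.02, 3.11], [-2.88, 2.88]. Speed limits (rad/s): [2.39, 2.39, 3.01, 3.14, 3.14, 3.14].

### API

Orientations are given as a unit quaternion [x, y, z, w].
In Python, from rig import r gives the robot as it stands.
- The arm moves only by the tool play_rows, never from a script. Its argument "deltas" is a list of rows, each a list of 3 entries, a list of its own where there are three numbers: the turn, a rotation vector about the tool's x, y, z in units of 120 degrees (1.0 is 120 degrees), then the shift along the tool's x, y, z in units of 0.15 m (1.0 is 0.15 m), then the gripper's target within -1 to 1 (shut at 1, half-way at 0, fully open at -1). In form: [[[ax, ay, az], [tx, ty, tz], claw], ...]. A call has exactly 8 rows; each row shifts and turns the commanded pose from where the row before left it, along the tool's axes as they then stand; what a row does not reach is not made up. A row lasts 1/10 s, in which the tool goes at most 50 mm and 8.59 degrees, less where a joint would pass 70% of its speed; a pose out of reach is approached as far as the arm can. A call with a number of a shift or a turn outside -1 to 1 is refused whole. A call with a gripper value outside its range is refused whole. The fingers move at their own pace and stop on an object; "grip_force" is the grip in N (left out, the last holds). Time passes only in rows, so rows that do not move let the fingers close, or fill a call up. It gives the time, the measured TCP pose, the force, the opening and the grip force at its end, in the units of the state.
- r.get_state(): the state, without advancing time (a new reading comes with each control period).
- r.read_camera(name): name is "side" or "top"; returns a dict with "image" (384x512x3 uint8, red, green, blue), "range_z" (384x512 float32, mm along the optical axis (not along the pixel's ray), 0 where there is no reading), "fx", "fy", "cx", "cy" (pixels), "world_to_cam" (4x4, takes a point from world to camera coordinates). Camera axes: x right, y up, looking along -z (the intrinsics and any distortion apply to the point x, -y, -z); pixel columns grow to the right and rows downward; lengths in mm; the calibration is good to about 2 mm. A picture is of the moment at which its call begins.
- r.finish_job(): hands the job in; it is judged then, once.
The state is a dict: "t": time; "joints": joint angles; "joint_velocities": joint speeds; "tau": joint torques, N m; "ee_pos": TCP position; "eef_rot": TCP orientation; "ft_force": force on the tool from outside, world axes, zero at the start; "ft_torque": the same for the moment, N m; "opening": finger opening in mm; "gripper_force": force on a finger pad.
Only numpy, scipy, OpenCV 4.12 (cv2) and the standard library are available. Lean on these libraries where they do the work, as an engineer would, in place of code of your own. Each camera call takes 0.05 s, during which the arm holds its last target. There are 200 camera calls.

## Working session

There is one attempt and no reset: what is moved stays moved. The work goes in short steps, Python scripts to look and compute and a tool call to move; the robot and the scene stay as the last step left them, time stands still between calls to the robot, and variables do not carry over. Pictures are saved under pics/ and viewed, at most 10 in all, crops included, and the job is handed in when it is done.

Besides the shell and the picture viewer there is one more tool, called after "Request:" by a JSON object that holds its "api" and its "payload", one argument or row to a line. play_rows: Moves the arm, as the interface text tells. Shifts and turns lie within -1 to 1; 1 stands for 0.15 m of shift or 120 degrees of turn. Its arguments: {"type":"object","properties":{"deltas":{"type":"array","items":{"type":"array"}},"grip_force":{"type":"number"}},"required":["deltas"]}

```bash
mkdir -p pics; cat > h.py <<'E'
from rig import r
import numpy as np, cv2, pickle
def snap(n):
    c=r.read_camera(n); pickle.dump(c,open(f'{n}.pkl','wb')); return c
def load(n): return pickle.load(open(f'{n}.pkl','rb'))
def ray(c,u,v):
    T=np.linalg.inv(c['world_to_cam']); d=np.array([(u-c['cx'])/c['fx'],-(v-c['cy'])/c['fy'],-1])
    return T[:3,3],T[:3,:3]@d
def atz(c,u,v,z):
    o,d=ray(c,u,v); return o+d*(z-o[2])/d[2]
def dep(c,u,v):
    o,d=ray(c,u,v); return o+d*c['range_z'][int(v),int(u)]
E
python3 - <<'E'
from h import *
a=snap('top');b=snap('side')
cv2.imwrite('pics/a.png',cv2.resize(a['image'][:,:,::-1],(800,600)))
cv2.imwrite('pics/b.png',cv2.resize(b['image'][:,:,::-1],(800,600)))
print(r.get_state()['eef_rot'],a.keys(),a['world_to_cam'],a['fx'])
E
```

```text
[ 9.87158196e-01  1.59744656e-01  3.85167681e-05 -5.83569420e-04] dict_keys(['image', 'range_z', 'fx', 'fy', 'cx', 'cy', 'world_to_cam']) [[ 2.79868815e-02 -9.99604666e-01 -2.69178618e-03  1.00530776e+02]
 [ 9.78897074e-01  2.68615916e-02  2.02580783e-01 -5.58581526e+02]
 [-2.02428391e-01 -8.30458600e-03  9.79261855e-01 -1.02733362e+03]
 [ 0.00000000e+00  0.00000000e+00  0.00000000e+00  1.00000000e+00]] 457.49620950271276
```

View pics/a.png

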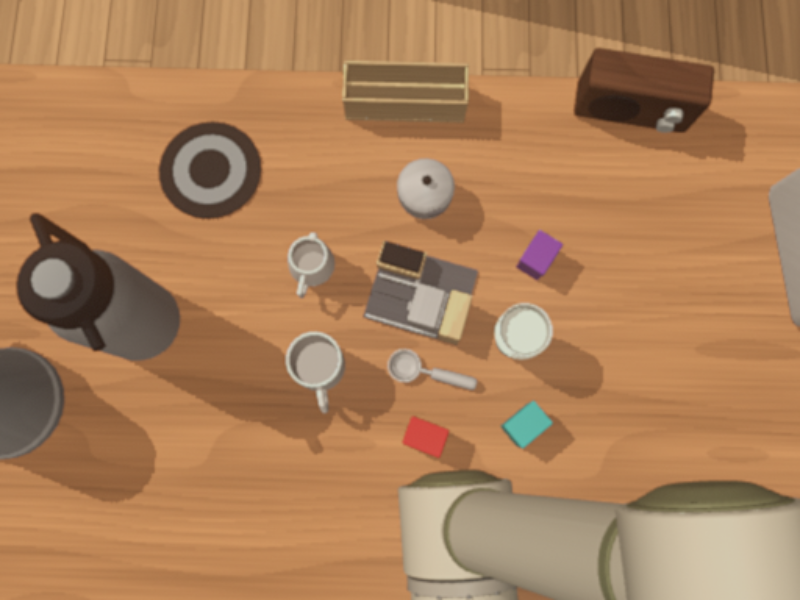

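View pics/b.png

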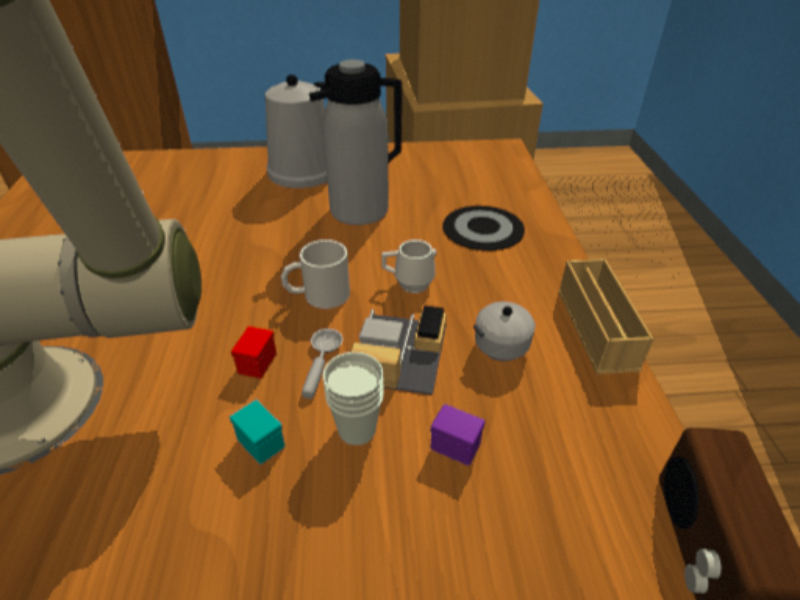

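The top view shows the dock at about (420,290): the grey tin is at (427,305), the wooden spring block at (455,315) and the black key at (400,258). The track opens to the left, towards the jug at (310,260). The purple, red and turquoise boxes at (540,255), (427,437) and (527,425) are look-alikes. The grey tin in the dock is the one meant, and I'll confirm it in a crop.

```bash
python3 - <<'E'
from h import *
a=load('top')
cv2.imwrite('pics/c.png',cv2.resize(a['image'][145:225,225:325,::-1],(800,640),interpolation=cv2.INTER_CUBIC)[:600])
E
```

```text
(no output)
```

View pics/c.png

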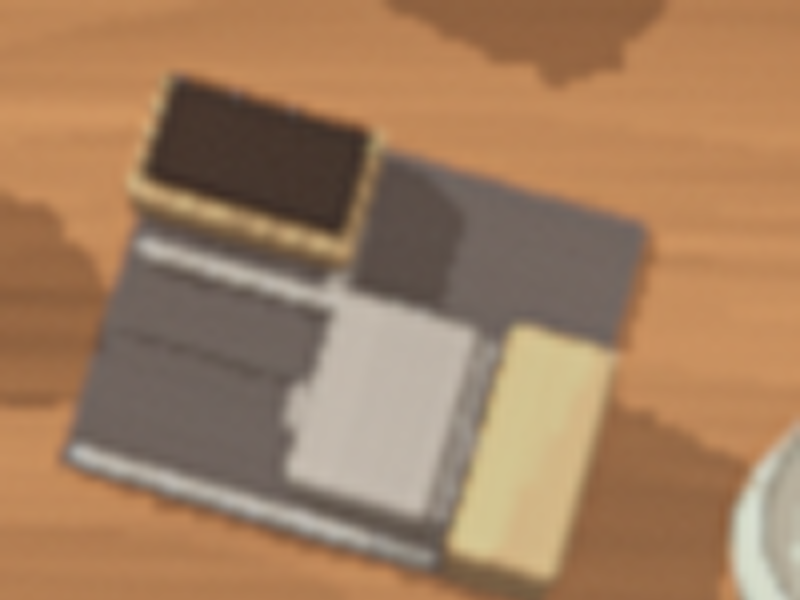

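```bash
python3 - <<'E'
from h import *
from scipy.optimize import least_squares
a=load('top')
px=[(335,285),(475,325),(430,515),(288,475),(175,77),(375,135),(345,235),(143,178),(515,325),(615,352),(550,578),(447,550),(65,462),(648,228)]
dk=[(-10,-30,60),(-54,-30,60),(-54,30,60),(-10,30,60),(60,-85,40),(-6,-85,40),(-6,-51,40),(60,-51,40),(-62,-36,55),(-95,-36,55),(-95,36,55),(-62,36,55),(60,36,4),(-95,-90,4)]
W=np.array([atz(a,225+(u+.5)/8-.5,145+(v+.5)/8-.5,d[2])[:2] for (u,v),d in zip(px,dk)]);D=np.array(dk)[:,:2]
f=lambda p:(p[:2]+D@np.array([[np.cos(p[2]),np.sin(p[2])],[-np.sin(p[2]),np.cos(p[2])]])-W).ravel()
s=least_squares(f,[500,60,1.3]);print(s.x,np.degrees(s.x[2]));print(f(s.x).reshape(-1,2).round(1).tolist())
print('depth tin,key,block',dep(a,272,195),dep(a,257,164),dep(a,291,201))
# jug, bowl
for n,(u,v) in dict(jugrim=(198,165),bowl=(272,120)).items(): print(n,atz(a,u,v,80))
E
```

```text
[547.02616226  92.45501759   1.30755827] 74.91757038907218
[[-0.8, -1.7], [-1.3, -2.6], [-2.0, 0.6], [-1.3, 1.3], [2.2, 1.9], [1.7, -0.4], [0.4, -0.0], [1.4, 1.9], [1.0, 0.4], [-0.2, -1.7], [-1.6, -1.7], [-0.4, -0.1], [-0.6, 2.3], [1.4, -0.2]]
depth tin,key,block [538.32482844  62.98359589  62.55987181] [619.43357197  99.92504331  36.32330111] [525.70611446  17.98208361  59.92066254]
jugrim [601.8107396  238.44271062  80.        ]
bowl [717.63879739  67.01744487  80.        ]
```

The crop confirms the grey-lidded steel tin, with its lid at crop (380,400), between the rails, with the catch at its front and the key at (260,155). The fit puts the dock origin at (547, 92.5) with yaw 74.9°. I aim for the TCP at dock (30, -32), which is world (586, 113), with tool y along dock y and an opening of about 56 mm.

Request:
{"api": "play_rows", "payload": {
  "deltas": [
    [[0,0,0],[0.24,-0.18,0],-0.32],
    [[0,0,0],[0.24,-0.18,0],-0.32],
    [[0,0,0],[0.24,-0.18,0],-0.32],
    [[0,0,0],[0.24,-0.18,0],-0.32],
    [[0,0,0],[0.24,-0.18,0],-0.32],
    [[0,0,0],[0.24,-0.18,0],-0.32],
    [[0,0,0],[0.24,-0.18,0],-0.32],
    [[0,0,0],[0.24,-0.18,0],-0.32]
  ]
}}

```text
t: 0.9
ee_pos: [371.3, -200.7, 242.2]
eef_rot: [0.987, 0.16, -0.0, -0.0]
ft_force: [0.4, -1.2, 1.0]
opening: 56.5
gripper_force: 0.0
```

Request:
{"api": "play_rows", "payload": {
  "deltas": [
    [[0,0,0],[0.24,-0.18,0],-0.32],
    [[0,0,0],[0.24,-0.18,0],-0.32],
    [[0,0,0],[0.24,-0.18,0],-0.32],
    [[0,0,0],[0.24,-0.18,0],-0.32],
    [[0,0,0],[0.24,-0.18,0],-0.32],
    [[0,0,0],[0.24,-0.18,0],-0.32],
    [[0,0,0],[0.24,-0.18,0],-0.32],
    [[0,0,0],[0.24,-0.18,0],-0.32]
  ]
}}

```text
t: 1.7
ee_pos: [576.6, 95.2, 241.9]
eef_rot: [0.987, 0.16, -0.0, -0.0]
ft_force: [-0.3, -1.2, 0.9]
opening: 56.5
gripper_force: 0.0
```

Request:
{"api": "play_rows", "payload": {
  "deltas": [
    [[0,0,-0.059],[0,0,0],-0.32],
    [[0,0,-0.059],[0,0,0],-0.32],
    [[0,0,-0.059],[0,0,0],-0.32],
    [[0,0,-0.059],[0,0,0],-0.32],
    [[0,0,-0.059],[0,0,0],-0.32],
    [[0,0,-0.059],[0,0,0],-0.32],
    [[0,0,-0.059],[0,0,0],-0.32],
    [[0,0,-0.059],[0,0,0],-0.32]
  ]
}}

```text
t: 2.5
ee_pos: [575.8, 93.4, 241.8]
eef_rot: [0.792, 0.611, -0.0, -0.0]
ft_force: [-0.5, 0.2, 0.1]
opening: 56.5
gripper_force: 0.0
```

```bash
cat >> h.py <<'E'
from scipy.spatial.transform import Rotation as Ro
def st(tx=30,ty=-32):
    s=r.get_state();R=Ro.from_quat(s['eef_rot']);p=np.array(s['ee_pos']);c,q=np.cos(1.30756),np.sin(1.30756)
    g=np.array([547+c*tx-q*ty,92.5+q*tx+c*ty,p[2]])
    print('t',s['t'],'p',p,'F',np.round(s['ft_force'],1),'M',np.round(s['ft_torque'],2),'open',s['opening'])
    print('tool x angle',np.degrees(np.arctan2(*R.as_matrix()[[1,0],0])),'need tool shift/150',R.inv().apply(g-p)/150)
E
python3 -c "
from h import *
st()"
```

```text
t 2.5 p [575.76959685  93.36990201 241.84441601] F [-0.5  0.2  0.1] M [ 0.01 -0.02 -0.06] open 56.46435419380043
tool x angle 75.31299959431131 need tool shift/150 [ 1.44285435e-01  3.06481306e-02 -5.74443744e-05]
```

Request:
{"api": "play_rows", "payload": {
  "deltas": [
    [[0,0,0],[0.072,0.016,0],-0.32],
    [[0,0,0],[0.072,0.015,0],-0.32],
    [[0,0,0],[0,0,0.22],-0.32],
    [[0,0,0],[0,0,0.22],-0.32],
    [[0,0,0],[0,0,0.22],-0.32],
    [[0,0,0],[0,0,0.22],-0.32],
    [[0,0,0],[0,0,0.2],-0.32],
    [[0,0,0],[0,0,0],-0.32]
  ]
}}

```text
t: 3.3
ee_pos: [584.1, 113.8, 76.3]
eef_rot: [0.794, 0.608, -0.003, -0.002]
ft_force: [0.1, 0.0, -0.6]
opening: 56.3
gripper_force: 0.0
```

```bash
python3 - <<'E'
from h import *
st()
b=snap('side')
cv2.imwrite('pics/d.png',cv2.resize(b['image'][175:265,200:320,::-1],(800,600),interpolation=cv2.INTER_CUBIC))
E
```

```text
t 3.3 p [584.08959307 113.81509098  76.32061722] F [ 0.1  0.  -0.6] M [ 0.04 -0.02 -0.01] open 56.287690746087435
tool x angle 74.91303476287969 need tool shift/150 [-1.54446865e-03  1.15622609e-02 -8.36010755e-05]
```

View pics/d.png

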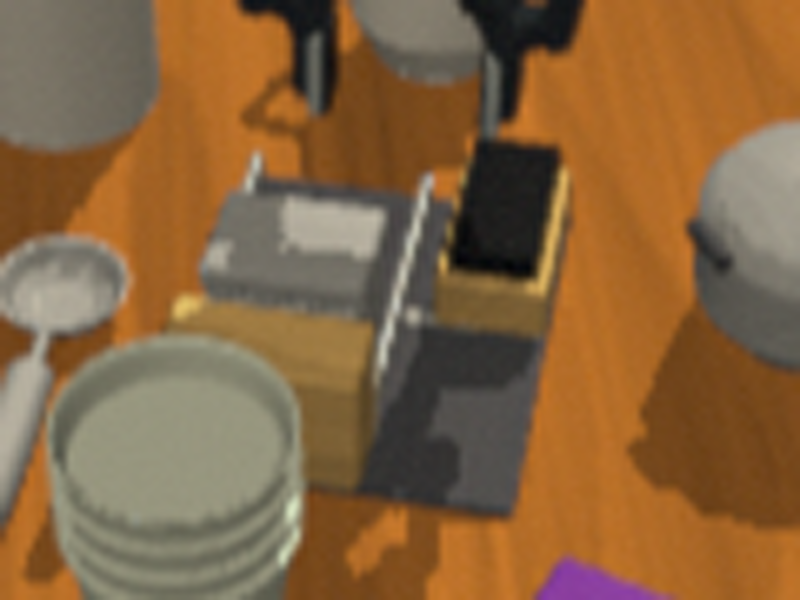

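```bash
python3 - <<'E'
from h import *
c=load('side');C,q=np.cos(1.30756),np.sin(1.30756)
def proj(x,y,z):
    p=c['world_to_cam']@[547+C*x-q*y,92.5+q*x+C*y,z,1]
    u=c['cx']+c['fx']*p[0]/-p[2];v=c['cy']-c['fy']*p[1]/-p[2]
    return round((u-200)*800/120),round((v-175)*600/90)
print('key near-left,near-right,far-right',proj(-6,-51,40),proj(-6,-85,40),proj(60,-85,40))
for z in(65,70):print(z,'inner tips near edge',[proj(19,y,z) for y in(-60,-4,-32)])
E
```

```text
key near-left,near-right,far-right (442, 242) (534, 254) (557, 138)
65 inner tips near edge [(479, 149), (329, 130), (403, 140)]
70 inner tips near edge [(479, 139), (329, 120), (404, 129)]
```

Request:
{"api": "play_rows", "payload": {
  "deltas": [
    [[0,0,0],[-0.033,0.015,0],-0.32],
    [[0,0,0],[0,0,0.04],-0.32],
    [[0,0,0],[0,0,0.04],-0.32],
    [[0,0,0],[0,0,0.04],-0.32],
    [[0,0,0],[0,0,0.02],-0.32],
    [[0,0,0],[0,0,0],-0.32],
    [[0,0,0],[0,0,0],-0.32],
    [[0,0,0],[0,0,0],-0.32]
  ]
}}

```text
t: 4.15
ee_pos: [587.0, 107.7, 59.5]
eef_rot: [0.793, 0.609, 0.0, 0.0]
ft_force: [0.5, 0.9, -0.5]
opening: 56.0
gripper_force: 0.0
```

```bash
python3 - <<'E'
from h import *
st()
b=snap('side')
cv2.imwrite('pics/e.png',cv2.resize(b['image'][175:265,200:320,::-1],(800,600),interpolation=cv2.INTER_CUBIC))
E
```

```text
t 4.15 p [587.04998717 107.69124829  59.5469524 ] F [ 0.5  0.9 -0.5] M [ 0.03 -0.02  0.04] open 55.970566661062115
tool x angle 75.02187885634326 need tool shift/150 [ 3.27713540e-02 -1.80572038e-02 -3.83104709e-06]
```

View pics/e.png

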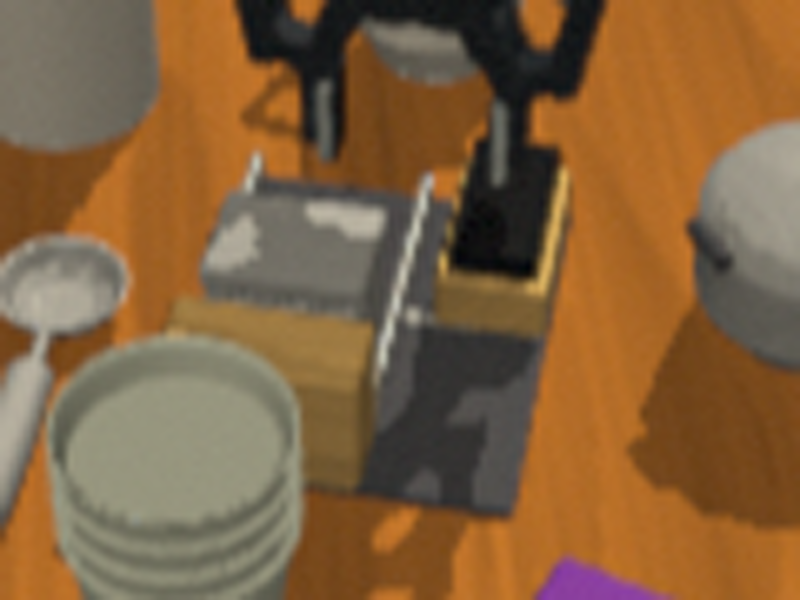

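The key finger ends at crop (500,185) above the key and the stop finger at (327,160) over the track centre. Both are clear of everything, so I'm pressing slowly.

Request:
{"api": "play_rows", "payload": {
  "deltas": [
    [[0,0,0],[0,0,0.02],-0.32],
    [[0,0,0],[0,0,0.02],-0.32],
    [[0,0,0],[0,0,0.02],-0.32],
    [[0,0,0],[0,0,0.01],-0.32],
    [[0,0,0],[0,0,0],-0.32],
    [[0,0,0],[0,0,0],-0.32],
    [[0,0,0],[0,0,0],-0.32],
    [[0,0,0],[0,0,0],-0.32]
  ]
}}

```text
t: 5.0
ee_pos: [587.0, 107.7, 48.9]
eef_rot: [0.793, 0.609, 0.0, 0.0]
ft_force: [-0.3, 0.3, 0.0]
opening: 56.0
gripper_force: 0.0
```

Request:
{"api": "play_rows", "payload": {
  "deltas": [
    [[0,0,0],[0,0,0.01],-0.32],
    [[0,0,0],[0,0,0.01],-0.32],
    [[0,0,0],[0,0,0.01],-0.32],
    [[0,0,0],[0,0,0],-0.32],
    [[0,0,0],[0,0,0],-0.32],
    [[0,0,0],[0,0,0],-0.32],
    [[0,0,0],[0,0,0],-0.32],
    [[0,0,0],[0,0,0],-0.32]
  ]
}}

```text
t: 5.8
ee_pos: [587.0, 107.6, 44.4]
eef_rot: [0.793, 0.609, 0.0, 0.0]
ft_force: [0.3, 0.3, 2.4]
opening: 56.4
gripper_force: 1.5
```

Request:
{"api": "play_rows", "payload": {
  "deltas": [
    [[0,0,0],[0,0,0.02],-0.32],
    [[0,0,0],[0,0,0.02],-0.32],
    [[0,0,0],[0,0,0.01],-0.32],
    [[0,0,0],[0,0,0],-0.32],
    [[0,0,0],[0,0,0],-0.32],
    [[0,0,0],[0,0,0],-0.32],
    [[0,0,0],[0,0,0],-0.32],
    [[0,0,0],[0,0,0],-0.32]
  ]
}}

```text
t: 6.6
ee_pos: [587.2, 107.7, 37.5]
eef_rot: [0.793, 0.609, 0.0, 0.0]
ft_force: [-2.7, 0.4, 10.5]
opening: 56.5
gripper_force: 6.6
```

Request:
{"api": "play_rows", "payload": {
  "deltas": [
    [[0,0,0],[0,0,0.007],-0.32],
    [[0,0,0],[0,0,0],-0.32],
    [[0,0,0],[0,0,0],-0.32],
    [[0,0,0],[0,0,0],-0.32],
    [[0,0,0],[0,0,0],-0.32],
    [[0,0,0],[0,0,0],-0.32],
    [[0,0,0],[0,0,0],-0.32],
    [[0,0,0],[0,0,0],-0.32]
  ]
}}

```text
t: 7.4
ee_pos: [587.4, 107.7, 37.2]
eef_rot: [0.793, 0.609, 0.001, 0.0]
ft_force: [-7.1, 0.5, 18.1]
opening: 56.6
gripper_force: 10.9
```

```bash
python3 - <<'E'
from h import *
st()
b=snap('side')
cv2.imwrite('pics/f.png',cv2.resize(b['image'][175:265,200:320,::-1],(800,600),interpolation=cv2.INTER_CUBIC))
E
```

```text
t 7.4 p [587.35977754 107.71487317  37.23053014] F [-7.1  0.5 18.1] M [-0.16  0.5  -0.26] open 56.61970997756793
tool x angle 75.00041912604514 need tool shift/150 [ 3.20779368e-02 -2.00236111e-02 -1.80884926e-05]
```

View pics/f.png

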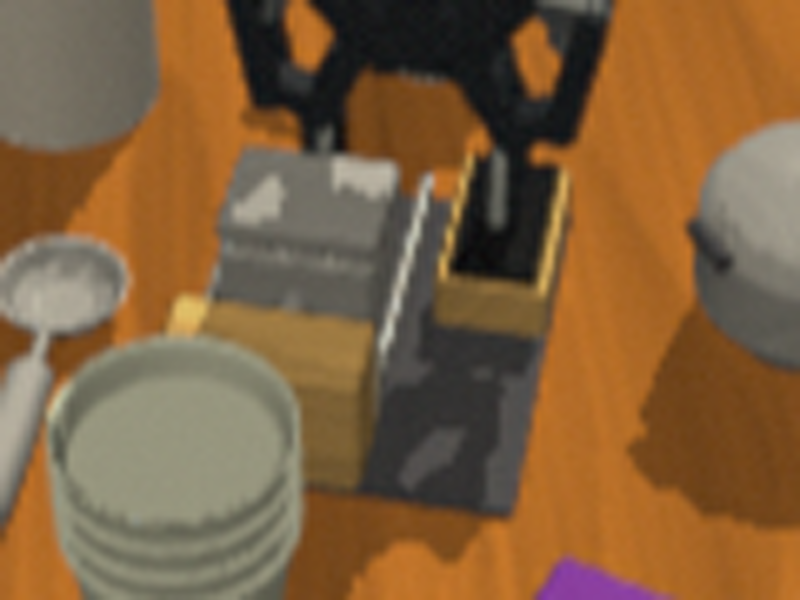

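The tin's lid has moved forward to crop (310,195) and its front stands against the stop finger at (325,140). The key at (500,230) is flush in its block. The force rose 8 N for only 0.3 mm of travel, so it has bottomed out, and the -0.26 N·m yaw moment fits the tin pushing on the finger with about 3 N. I'll hold once more to check that it is stable.

Request:
{"api": "play_rows", "payload": {
  "deltas": [
    [[0,0,0],[0,0,0],-0.32],
    [[0,0,0],[0,0,0],-0.32],
    [[0,0,0],[0,0,0],-0.32],
    [[0,0,0],[0,0,0],-0.32],
    [[0,0,0],[0,0,0],-0.32],
    [[0,0,0],[0,0,0],-0.32],
    [[0,0,0],[0,0,0],-0.32],
    [[0,0,0],[0,0,0],-0.32]
  ]
}}

```text
t: 8.25
ee_pos: [587.4, 107.7, 37.2]
eef_rot: [0.793, 0.609, 0.001, 0.0]
ft_force: [-6.3, 0.1, 17.0]
opening: 56.3
gripper_force: 10.9
```

```bash
python3 - <<'E'
from h import *
st()
a=load('side')['image'].astype(int);b=snap('side')['image'].astype(int)
print('tin region diff',abs(a-b)[190:225,228:265].mean(),abs(a-b)[190:225,228:265].max())
print(r.finish_job())
E
```

```text
t 8.25 p [587.35216639 107.73783526  37.23157425] F [-6.3  0.1 17. ] M [-0.25  0.45 -0.28] open 56.34897930262817
tool x angle 75.00035190920744 need tool shift/150 [ 3.19431807e-02 -1.99350188e-02 -1.68626023e-05]
tin region diff 1.2324324324324325 9
the job is handed in; nothing more can be done
None
```

I handed the job in at about 8.3 s with the key held fully down and the tin standing still against the other finger, its centre at about dock x = -5 mm, wholly on the track; no verdict came back.

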